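# Cover the crucibles with their lids

### The arm

A 7-joint arm with a two-finger parallel gripper is mounted at the origin on a cart in front of the work surface, level with it; the furniture and walls round the work are solid. World frame = base frame: x ahead of the robot, y to its left, z up, the work surface at z = 0. Lengths are in m, angles in degrees, forces in N, time in s.
With the tool pointing down it reaches from about 0.425 to 0.925 m from the base axis. Payload 6.8 kg.
Tool frame: the origin (TCP) lies at the very end of the fingers, on their centre line; the grasp point (between the pads) lies bot.pinch_z behind it (bot.pinch_z is the distance from the TCP to the grasp point, in m); z points along the fingers, y is the line along which they close (so a half turn about z gives the same grasp; the last joint's range is limited). The gripper opens to 88 mm and grips with 3 to 60 N. Pads are 20 mm wide; open, the fingers measure 115 mm over their backs; the gripper's body (75 mm by 178 mm) begins 61 mm behind the grasp point.
Start: joints at [67.832, 27.33, 1.283, 89.118, -0.659, 63.558, -4.761], TCP at [0.186, -0.649, 0.223] pointing down, gripper open.
Joint ranges: [-169.35, 169.35], [-19.33, 120.38], [-80.79, 83.38], [13.8, 139.57], [-78.32, 258.32], [9.67, 109.79], [-169.56, 169.56]. Speed limits (degrees/s): [136.94, 136.94, 180, 180, 180, 180, 180].

### API

Orientations are given as a 3x3 rotation matrix whose columns are the frame's x, y, z axes.
In Python, from station import bot, cams, job_done gives the robot as it stands.
- The arm moves only by the tool send_rows, never from a script. Its argument "commands" is a list of rows, each an object of numbers: "tx", "ty", "tz": the shift along the world's x, y, z in m; "wx", "wy", "wz": the turn, a rotation vector about the world's x, y, z in rad. In form: [{"tx": .., "ty": .., "tz": .., "wx": .., "wy": .., "wz": ..}, ...]. A call has 1 to 20 rows; each row shifts and turns the commanded pose from where the row before left it; what a row does not reach is not made up. A row lasts 1/10 s, in which the tool goes at most 50 mm and 8.59 degrees, less where a joint would pass 70% of its speed; a pose out of reach is approached as far as the arm can. A call is refused whole if a number of a shift passes 0.05 or a number of a turn 0.15, either way. A call with a gripper value outside its range is refused whole. "claw" is the finger opening in m, from 0 to 0.0878, set as the call begins (left out, the last holds). The fingers move at their own pace and stop on an object; "force" is the grip in N (left out, the last holds). Time passes only in rows, so rows that do not move let the fingers close. It gives the time, the measured TCP pose, the force, the opening and the grip force at its end, in the units of the state.
- bot.observe(): the state, without advancing time (a new reading comes with each control period).
- cams.camera(name): name is "side" or "top" or "wrist"; returns a dict with "frame" (400x640x3 uint8, red, green, blue), "fx", "fy", "cx", "cy" (pixels), "world_to_cam" (4x4, takes a point from world to camera coordinates). Camera axes: x right, y down, z forward; pixel columns grow to the right and rows downward; lengths in m; the calibration is good to about 2 mm. The wrist camera is an equidistant fisheye: a pixel r from the principal point sees the ray r / f radians off the axis. A picture is of the moment at which its call begins. There is no depth.
- job_done(): hands the job in; it is judged then, once.
The state is a dict: "time": time; "qpos": joint angles; "joint_vel": joint speeds; "joint_torque": joint torques, N m; "position": TCP position; "eef_rot": TCP orientation; "ft_force": force on the tool from outside, world axes, zero at the start; "ft_torque": the same for the moment, N m; "gripper_width": finger opening in m; "finger_force": force on a finger pad.
Only numpy, scipy, OpenCV 4.12 (cv2) and the standard library are available. Lean on these libraries where they do the work, as an engineer would, in place of code of your own. Each camera call takes 0.05 s, during which the arm holds its last target. There are 200 camera calls.

### The job

Cover the four fireclay crucibles for the furnace: set each knobbed lid down gently, not dropped, on its own crucible, the smallest lid on the smallest crucible and so on up to the largest, lying flat on the rim and centred so that the mouth is fully covered. Leave the crucibles standing where they are, and do not disturb the round tin and the brass fitting among them.

Things in the scene. Friction and masses are not known exactly. Their poses are not given: they have to be found in the camera images.
- crucible_s: the smallest of four open buff fireclay crucibles, loose, standing on the bench: round, slightly tapered, rim 34 mm across, 26 mm high, wall 6 mm, about 60 g. Origin: centre of its underside, z up; the flat rim is 26 mm above it.
- lid_s: the smallest of four buff fireclay lids, loose, lying flat on the bench, for the crucible with the 34 mm rim: flat disc 40 mm across and 5 mm thick with an upright round knob in the middle, 16 mm across and 20 mm high (slightly waisted at its foot; top 25 mm above the underside), about 20 g; no spigot below, it simply rests on the rim. Origin: centre of its flat underside, z up through the knob.
- crucible_m: the second smallest of four open buff fireclay crucibles, loose, standing on the bench: round, slightly tapered, rim 46 mm across, 32 mm high, wall 6 mm, about 100 g. Origin: centre of its underside, z up; the flat rim is 32 mm above it.
- lid_m: the second smallest of four buff fireclay lids, loose, lying flat on the bench, for the crucible with the 46 mm rim: flat disc 52 mm across and 5 mm thick with an upright round knob in the middle, 16 mm across and 20 mm high (slightly waisted at its foot; top 25 mm above the underside), about 32 g; no spigot below, it simply rests on the rim. Origin: centre of its flat underside, z up through the knob.
- crucible_l: the second largest of four open buff fireclay crucibles, loose, standing on the bench: round, slightly tapered, rim 58 mm across, 38 mm high, wall 6 mm, about 160 g. Origin: centre of its underside, z up; the flat rim is 38 mm above it.
- lid_l: the second largest of four buff fireclay lids, loose, lying flat on the bench, for the crucible with the 58 mm rim: flat disc 64 mm across and 5 mm thick with an upright round knob in the middle, 16 mm across and 20 mm high (slightly waisted at its foot; top 25 mm above the underside), about 44 g; no spigot below, it simply rests on the rim. Origin: centre of its flat underside, z up through the knob.
- crucible_xl: the largest of four open buff fireclay crucibles, loose, standing on the bench: round, slightly tapered, rim 70 mm across, 44 mm high, wall 6 mm, about 240 g. Origin: centre of its underside, z up; the flat rim is 44 mm above it.
- lid_xl: the largest of four buff fireclay lids, loose, lying flat on the bench, for the crucible with the 70 mm rim: flat disc 76 mm across and 5 mm thick with an upright round knob in the middle, 16 mm across and 20 mm high (slightly waisted at its foot; top 25 mm above the underside), about 56 g; no spigot below, it simply rests on the rim. Origin: centre of its flat underside, z up through the knob.
- tin: bystander: round grey tin, 56 mm across, 21 mm high, no knob; not to be moved. Origin: centre of its underside.
- union: bystander: small upright brass pipe fitting, 14x16 mm across, 27 mm high; not to be moved. Origin: centre of its underside.
Not all that is in view belongs to the job. Leave any green look-alike of the lid_l alone.

How it is judged:
By the outcome, as a careful person would: the job done as asked, in the order asked, and still so for the second after the job is handed in, with the robot touching nothing.
It also fails if it takes over 104 s, if anything falls off the work surface, if the arm or the gripper's body presses on something with over 40 N, if the wrist force passes 120 N, or if a joint passes its speed limit or range.

## Working session

There is one attempt and no reset: what is moved stays moved. The work goes in short steps, Python scripts to look and compute and a tool call to move; the robot and the scene stay as the last step left them, time stands still between calls to the robot, and variables do not carry over. Pictures are saved under pics/ and viewed, at most 14 in all, crops included, and the job is handed in when it is done.

Besides the shell and the picture viewer there is one more tool, called after "Call:" as a command line: name --argument value ..., lists and objects as JSON in quotes. send_rows: Moves the arm, as the interface text tells. Its arguments: {"type":"object","properties":{"commands":{"type":"array","items":{"type":"object","properties":{"tx":{"type":"number"},"ty":{"type":"number"},"tz":{"type":"number"},"wx":{"type":"number"},"wy":{"type":"number"},"wz":{"type":"number"}}}},"claw":{"type":"number"},"force":{"type":"number"}},"required":["commands"]}

```bash
ls; mkdir -p pics; python3 - <<'E'
from station import bot,cams
import cv2,numpy as np
s=bot.observe();print(s['time'],s['position'],s['eef_rot'],s['gripper_width'],bot.pinch_z)
for n in('side','top'):
    c=cams.camera(n);cv2.imwrite(f'pics/{n}0.png',c['frame'][:,:,::-1]);print(n,c['fx'],c['fy'],c['cx'],c['cy']);print(np.round(c['world_to_cam'],4))
E
```

```text
pics
0.0 [ 0.18558943 -0.64836567  0.2217099 ] [[ 9.61368629e-01  2.75263420e-01 -6.39704810e-04]
 [ 2.75264119e-01 -9.61367195e-01  1.66782134e-03]
 [-1.55901014e-04 -1.77947889e-03 -9.99998405e-01]] 0.0880375551001252 0.0187
side 451.3243656967082 451.3243656967082 314.8019042470637 206.1367195575956
[[-0.9961 -0.0886 -0.003   0.4878]
 [-0.0573  0.6695 -0.7406  0.0355]
 [ 0.0676 -0.7375 -0.672   1.0642]
 [ 0.      0.      0.      1.    ]]
top 437.7184775388546 437.7184775388546 317.08240818935775 194.86028506490595
[[ 2.730e-02 -9.996e-01  6.000e-03  1.830e-02]
 [-9.822e-01 -2.800e-02 -1.859e-01  4.950e-01]
 [ 1.860e-01 -8.000e-04 -9.826e-01  9.747e-01]
 [ 0.000e+00  0.000e+00  0.000e+00  1.000e+00]]
```

View pics/top0.png

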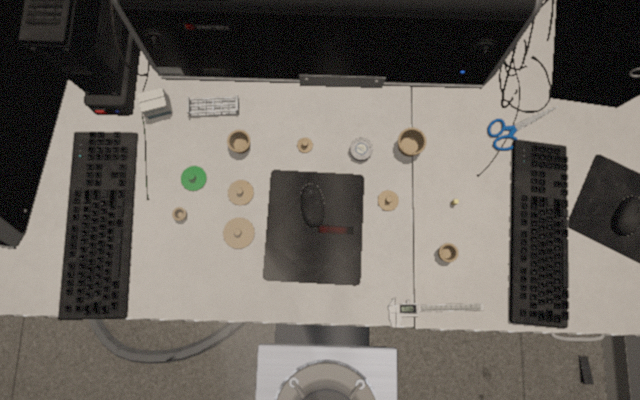

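View pics/side0.png

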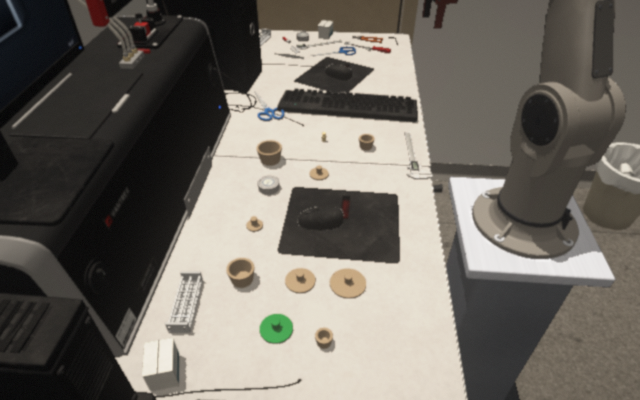

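The top view shows four crucibles: s at (180,215), m at (447,253), l at (238,142) and xl at (411,143). The buff lids are s (305,145), m (388,200), l (240,191) and xl (239,233). The bystanders are the green look-alike (194,179), the tin (361,149) and the union (455,203). Next I'll localise them by colour blobs and check diameters.

```bash
cat > h.py <<'E'
import numpy as np,cv2
from station import bot,cams
def ray(c,u,v):
    T=c['world_to_cam'];R=T[:3,:3]
    d=np.array([(u-c['cx'])/c['fx'],(v-c['cy'])/c['fy'],1.])
    return -R.T@T[:3,3],R.T@d
def onplane(c,u,v,z):
    o,d=ray(c,u,v);return o+d*(z-o[2])/d[2]
def mask(f):
    h=cv2.cvtColor(f,cv2.COLOR_RGB2HSV)
    return cv2.inRange(h,(5,70,60),(22,255,255))
E
python3 - <<'E'
from h import *
for n in('top','side'):
    c=cams.camera(n);m=mask(c['frame'])
    k,l,st,ce=cv2.connectedComponentsWithStats(m)
    for i in range(1,k):
        if st[i][4]<40 : continue
        pts=cv2.findNonZero((l==i).astype(np.uint8))
        hull=cv2.convexHull(pts)
        (u,v),(a,b),t=cv2.fitEllipse(hull) if len(hull)>4 else ((0,0),(0,0),0)
        p=onplane(c,u,v,.005);x,y,w,h=st[i][:4];px=lambda u,v:onplane(c,u,v,.005)
        wid=np.linalg.norm(px(x+w,v)-px(x,v))
        print(n,st[i],np.round([u,v,a,b],1),np.round(p[:2],3),'w',round(wid,3))
c=cams.camera('top');f=c['frame'][:,:,::-1]
crop=cv2.resize(f[120:275,150:480],None,fx=2.4,fy=2.4,interpolation=cv2.INTER_CUBIC);cv2.imwrite('pics/crop.png',crop)
E
```

```text
top [398 128  28  28 599] [411.1 141.7  26.7  28.2] [ 0.643 -0.198] w 0.07
top [228 130  22  23 390] [238.7 141.4  21.7  22.9] [0.632 0.23 ] w 0.055
top [298 138  14  15 157] [304.3 144.8  13.7  14. ] [0.628 0.067] w 0.035
top [235 181  18  22 196] [244.2 190.1  14.1  23.7] [0.509 0.209] w 0.044
top [378 191  20  20 290] [387.6 200.4  18.9  19.3] [ 0.493 -0.139] w 0.049
top [173 209  13  11  47] [178.6 213.8  10.3  12. ] [0.446 0.364] w 0.031
top [321 226  19   8  61] [330.4 228.8  10.3  18.6] [ 0.42  -0.002] w 0.046
top [438 244  20  18 268] [447.5 252.5  17.4  19. ] [ 0.372 -0.281] w 0.048
side [ 257    0  144   32 4082] [331.8  12.5  44.3 169. ] [ 0.53  -1.337] w 0.664
side [401   0  16  38 387] [408.8  16.4  13.8  52.4] [ 0.18  -1.315] w 0.072
side [360  36  23   7  94] [372.4  38.9   5.1  26.3] [ 0.345 -1.044] w 0.094
side [123  48  17  13  75] [131.   54.1   8.6  18.5] [ 1.279 -0.819] w 0.066
side [360 134  14  16 167] [366.3 141.1  14.3  15.3] [ 0.367 -0.297] w 0.04
side [257 141  24  24 449] [269.  151.7  24.2  24.7] [ 0.639 -0.221] w 0.067
side [310 166  18  14 177] [318.6 172.7  13.2  17.2] [ 0.492 -0.138] w 0.048
side [247 217  15  14 156] [253.9 223.9  13.6  14.8] [0.626 0.068] w 0.035
side [227 258  27  29 589] [240.5 271.5  26.8  28.4] [0.628 0.211] w 0.057
side [286 269  29  24 551] [299.9 280.2  23.7  29. ] [0.501 0.223] w 0.06
side [330 269  36  29 809] [347.6 283.   28.5  35.5] [0.403 0.222] w 0.074
side [316 328  16  20 247] [323.6 337.   16.   19.2] [0.442 0.351] w 0.029
```

View pics/crop.png

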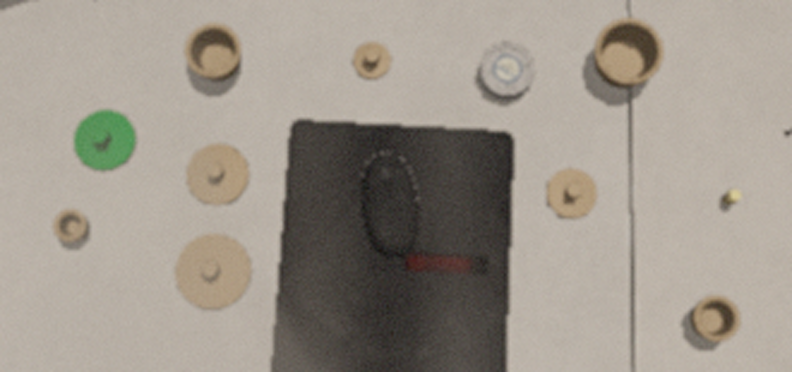

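The crop confirms the layout. Measured diameters fit the sizes: lid s (304,145), m (388,200), l (240,191, buff) and xl (239,233). The green disc at (194,179) is the look-alike and I'll leave it. Moving over lid s.

Call:
send_rows --commands '[{"tx":0.022,"ty":0.0358,"tz":-0.0025,"wz":-0.014},{"tx":0.022,"ty":0.0358,"tz":-0.0025,"wz":-0.014},{"tx":0.022,"ty":0.0358,"tz":-0.0025,"wz":-0.014},{"tx":0.022,"ty":0.0358,"tz":-0.0025,"wz":-0.014},{"tx":0.022,"ty":0.0358,"tz":-0.0025,"wz":-0.014},{"tx":0.022,"ty":0.0358,"tz":-0.0025,"wz":-0.014},{"tx":0.022,"ty":0.0358,"tz":-0.0025,"wz":-0.014},{"tx":0.022,"ty":0.0358,"tz":-0.0025,"wz":-0.014},{"tx":0.022,"ty":0.0358,"tz":-0.0025,"wz":-0.014},{"tx":0.022,"ty":0.0358,"tz":-0.0025,"wz":-0.014},{"tx":0.022,"ty":0.0358,"tz":-0.0025,"wz":-0.014},{"tx":0.022,"ty":0.0358,"tz":-0.0025,"wz":-0.014},{"tx":0.022,"ty":0.0358,"tz":-0.0025,"wz":-0.014},{"tx":0.022,"ty":0.0358,"tz":-0.0025,"wz":-0.014},{"tx":0.022,"ty":0.0358,"tz":-0.0025,"wz":-0.014},{"tx":0.022,"ty":0.0358,"tz":-0.0025,"wz":-0.014},{"tx":0.022,"ty":0.0358,"tz":-0.0025,"wz":-0.014},{"tx":0.022,"ty":0.0358,"tz":-0.0025,"wz":-0.014},{"tx":0.022,"ty":0.0358,"tz":-0.0025,"wz":-0.014},{"tx":0.022,"ty":0.0358,"tz":-0.0025,"wz":-0.014}]' --claw 0.036 --force 12

```text
validation failed for argument at $.co...
```

```bash
python3 - <<'E'
from h import *
c=cams.camera('wrist');cv2.imwrite('pics/w1.png',c['frame'][:,:,::-1]);print(c['fx'],c['cx'],c['cy']);print(np.round(c['world_to_cam'],3))
s=bot.observe();print(s['time'],s['position'],np.round(s['eef_rot'],3),s['ft_force'])
E
```

```text
309.70691628693146 320.9522449561805 203.5304868776689
[[ 0.275 -0.961  0.    -0.676]
 [-0.93  -0.266  0.255 -0.031]
 [-0.245 -0.07  -0.967  0.388]
 [ 0.     0.     0.     1.   ]]
0.3 [ 0.18570868 -0.64875793  0.22233098] [[ 0.961  0.275 -0.   ]
 [ 0.275 -0.961  0.001]
 [-0.    -0.001 -1.   ]] [ 0.27401357 -0.87044436  0.18586835]
```

View pics/w1.png

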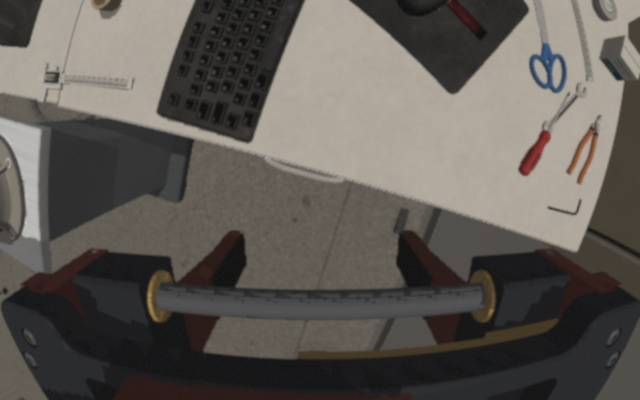

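The call was refused, so the arm hasn't moved. The wrist view shows the fingertips near (240,235) and (405,235). I'll resend with all six keys.

Call:
send_rows --commands '[{"tx":0.022,"ty":0.0358,"tz":-0.0025,"wx":0,"wy":0,"wz":-0.014},{"tx":0.022,"ty":0.0358,"tz":-0.0025,"wx":0,"wy":0,"wz":-0.014},{"tx":0.022,"ty":0.0358,"tz":-0.0025,"wx":0,"wy":0,"wz":-0.014},{"tx":0.022,"ty":0.0358,"tz":-0.0025,"wx":0,"wy":0,"wz":-0.014},{"tx":0.022,"ty":0.0358,"tz":-0.0025,"wx":0,"wy":0,"wz":-0.014},{"tx":0.022,"ty":0.0358,"tz":-0.0025,"wx":0,"wy":0,"wz":-0.014},{"tx":0.022,"ty":0.0358,"tz":-0.0025,"wx":0,"wy":0,"wz":-0.014},{"tx":0.022,"ty":0.0358,"tz":-0.0025,"wx":0,"wy":0,"wz":-0.014},{"tx":0.022,"ty":0.0358,"tz":-0.0025,"wx":0,"wy":0,"wz":-0.014},{"tx":0.022,"ty":0.0358,"tz":-0.0025,"wx":0,"wy":0,"wz":-0.014},{"tx":0.022,"ty":0.0358,"tz":-0.0025,"wx":0,"wy":0,"wz":-0.014},{"tx":0.022,"ty":0.0358,"tz":-0.0025,"wx":0,"wy":0,"wz":-0.014},{"tx":0.022,"ty":0.0358,"tz":-0.0025,"wx":0,"wy":0,"wz":-0.014},{"tx":0.022,"ty":0.0358,"tz":-0.0025,"wx":0,"wy":0,"wz":-0.014},{"tx":0.022,"ty":0.0358,"tz":-0.0025,"wx":0,"wy":0,"wz":-0.014},{"tx":0.022,"ty":0.0358,"tz":-0.0025,"wx":0,"wy":0,"wz":-0.014},{"tx":0.022,"ty":0.0358,"tz":-0.0025,"wx":0,"wy":0,"wz":-0.014},{"tx":0.022,"ty":0.0358,"tz":-0.0025,"wx":0,"wy":0,"wz":-0.014},{"tx":0.022,"ty":0.0358,"tz":-0.0025,"wx":0,"wy":0,"wz":-0.014}]' --claw 0.036 --force 12

```text
time: 2.2
position: [0.6045, 0.0326, 0.1751]
eef_rot: [[1.0, 0.012, 0.0], [0.012, -1.0, -0.0], [0.0, 0.0, -1.0]]
ft_force: [1.2, -0.9, 0.1]
gripper_width: 0.0357
finger_force: 0.0
```

```bash
cat >> h.py <<'E'
def wray(c,u,v):
    x=np.array([u-c['cx'],v-c['cy']]);r=np.linalg.norm(x);t=r/c['fx']
    d=np.r_[np.sin(t)*x/r,np.cos(t)];T=c['world_to_cam'];R=T[:3,:3]
    return -R.T@T[:3,3],R.T@d
def wplane(c,u,v,z):
    o,d=wray(c,u,v);return o+d*(z-o[2])/d[2]
def circ(q):
    "least-squares circle through xy points"
    s=np.linalg.lstsq(np.c_[2*q,np.ones(len(q))],(q**2).sum(1),rcond=None)[0]
    return s[:2],np.sqrt(s[2]+s[0]**2+s[1]**2)
def blobs(tag=None,z=.005,amin=150):
    c=cams.camera('wrist')
    if tag:cv2.imwrite(f'pics/{tag}.png',c['frame'][:,:,::-1])
    m=mask(c['frame']);m=cv2.morphologyEx(m,cv2.MORPH_OPEN,np.ones((3,3)))
    for k in cv2.findContours(m,cv2.RETR_EXTERNAL,cv2.CHAIN_APPROX_NONE)[0]:
        if cv2.contourArea(k)<amin: continue
        k=cv2.convexHull(k)[:,0].astype(float)+0.0
        for zz in np.atleast_1d(z):
            q=np.array([wplane(c,*p,zz)[:2] for p in k]);ctr,r=circ(q)
            print('px',np.round(k.mean(0)),'z',zz,'xy',np.round(ctr,4),'d',round(2*r,4),'res',np.round(np.abs(np.linalg.norm(q-ctr,axis=1)-r).max(),4))
    s=bot.observe();print(s['time'],np.round(s['position'],4))
E
python3 -c "
from h import *
blobs('w2',[.005,.038,.044])"
```

```text
px [398. 307.] z 0.005 xy [ 0.4499 -0.0473] d 0.0808 res 0.0128
px [398. 307.] z 0.038 xy [ 0.4722 -0.0394] d 0.0728 res 0.0115
px [398. 307.] z 0.044 xy [ 0.4762 -0.038 ] d 0.0713 res 0.0113
px [245. 304.] z 0.005 xy [0.4476 0.107 ] d 0.0825 res 0.0112
px [245. 304.] z 0.038 xy [0.47   0.0996] d 0.0743 res 0.0101
px [245. 304.] z 0.044 xy [0.4741 0.0982] d 0.0728 res 0.0099
px [170. 253.] z 0.005 xy [0.5054 0.2175] d 0.0579 res 0.0024
px [170. 253.] z 0.038 xy [0.5222 0.1991] d 0.0522 res 0.0022
px [170. 253.] z 0.044 xy [0.5252 0.1957] d 0.0511 res 0.0021
px [288. 167.] z 0.005 xy [0.6269 0.0666] d 0.035 res 0.0011
px [288. 167.] z 0.038 xy [0.6315 0.0632] d 0.0315 res 0.001
px [288. 167.] z 0.044 xy [0.6324 0.0626] d 0.0309 res 0.001
px [146. 175.] z 0.005 xy [0.6185 0.2435] d 0.0608 res 0.002
px [146. 175.] z 0.038 xy [0.6239 0.2225] d 0.0547 res 0.0018
px [146. 175.] z 0.044 xy [0.6249 0.2187] d 0.0536 res 0.0018
px [520. 174.] z 0.005 xy [ 0.6281 -0.2184] d 0.0759 res 0.0012
px [520. 174.] z 0.038 xy [ 0.6326 -0.1934] d 0.0684 res 0.0011
px [520. 174.] z 0.044 xy [ 0.6334 -0.1889] d 0.067 res 0.0011
2.25 [0.6071 0.0413 0.175 ]
```

View pics/w2.png

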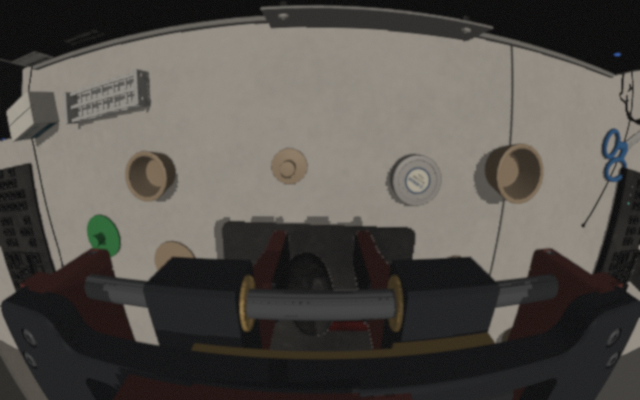

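The wrist view shows lid s at (288,167), crucible l at (146,175), the tin at (416,180) and crucible xl at (518,172). Lid s is at (0.627, 0.067), which agrees with the top and side views. Moving above it.

Call:
send_rows --commands '[{"tx":0.005,"ty":0.008,"tz":-0.02,"wx":0,"wy":0,"wz":-0.003},{"tx":0.005,"ty":0.008,"tz":-0.025,"wx":0,"wy":0,"wz":-0.003},{"tx":0.005,"ty":0.008,"tz":-0.025,"wx":0,"wy":0,"wz":-0.003},{"tx":0.005,"ty":0.008,"tz":-0.025,"wx":0,"wy":0,"wz":-0.003},{"tx":0,"ty":0,"tz":-0.02,"wx":0,"wy":0,"wz":0},{"tx":0,"ty":0,"tz":0,"wx":0,"wy":0,"wz":0},{"tx":0,"ty":0,"tz":0,"wx":0,"wy":0,"wz":0},{"tx":0,"ty":0,"tz":0,"wx":0,"wy":0,"wz":0}]'

```text
time: 3.05
position: [0.6246, 0.063, 0.0615]
eef_rot: [[1.0, 0.0, 0.002], [0.0, -1.0, 0.0], [0.002, -0.0, -1.0]]
ft_force: [0.3, 0.2, -0.1]
gripper_width: 0.0361
finger_force: 0.0
```

```bash
python3 -c "
from h import *
blobs('w3',[.005,.038,.044])"
```

```text
px [504. 330.] z 0.005 xy [ 0.5025 -0.1251] d 0.0299 res 0.0041
px [504. 330.] z 0.038 xy [ 0.5314 -0.0968] d 0.0254 res 0.0035
px [504. 330.] z 0.044 xy [ 0.5366 -0.0917] d 0.0246 res 0.0034
px [145. 328.] z 0.005 xy [0.508  0.2307] d 0.04 res 0.0091
px [145. 328.] z 0.038 xy [0.536  0.2052] d 0.034 res 0.0078
px [145. 328.] z 0.044 xy [0.5411 0.2005] d 0.0329 res 0.0075
px [398. 309.] z 0.005 xy [0.5452 0.012 ] d 0.0544 res 0.0085
px [398. 309.] z 0.038 xy [0.5676 0.0196] d 0.0462 res 0.0072
px [398. 309.] z 0.044 xy [0.5717 0.021 ] d 0.0447 res 0.007
px [245. 300.] z 0.005 xy [0.5429 0.1021] d 0.0685 res 0.0054
px [245. 300.] z 0.038 xy [0.5656 0.0961] d 0.0581 res 0.0046
px [245. 300.] z 0.044 xy [0.5698 0.0949] d 0.0562 res 0.0044
px [109. 222.] z 0.005 xy [0.6118 0.2519] d 0.0652 res 0.0016
px [109. 222.] z 0.038 xy [0.6242 0.2231] d 0.0554 res 0.0013
px [109. 222.] z 0.044 xy [0.6264 0.2179] d 0.0536 res 0.0013
px [313. 213.] z 0.005 xy [0.6282 0.0667] d 0.0369 res 0.0004
px [313. 213.] z 0.038 xy [0.638 0.066] d 0.0313 res 0.0003
px [313. 213.] z 0.044 xy [0.6398 0.0659] d 0.0303 res 0.0003
px [608. 217.] z 0.005 xy [ 0.6207 -0.2428] d 0.0822 res 0.0013
px [608. 217.] z 0.038 xy [ 0.6317 -0.1967] d 0.0698 res 0.0011
px [608. 217.] z 0.044 xy [ 0.6337 -0.1883] d 0.0675 res 0.0011
3.1 [0.6247 0.0631 0.0617]
```

Call:
send_rows --commands '[{"tx":0.003,"ty":0.0037,"tz":-0.01,"wx":0,"wy":0,"wz":0},{"tx":0,"ty":0,"tz":-0.015,"wx":0,"wy":0,"wz":0},{"tx":0,"ty":0,"tz":-0.015,"wx":0,"wy":0,"wz":0},{"tx":0,"ty":0,"tz":-0.01,"wx":0,"wy":0,"wz":0},{"tx":0,"ty":0,"tz":-0.0035,"wx":0,"wy":0,"wz":0},{"tx":0,"ty":0,"tz":0,"wx":0,"wy":0,"wz":0},{"tx":0,"ty":0,"tz":0,"wx":0,"wy":0,"wz":0}]'

```text
time: 3.8
position: [0.6267, 0.0669, 0.0063]
eef_rot: [[1.0, 0.001, -0.0], [0.001, -1.0, -0.0], [-0.0, 0.0, -1.0]]
ft_force: [0.2, -0.4, -0.2]
gripper_width: 0.036
finger_force: 0.0
```

Call:
send_rows --commands '[{"tx":0,"ty":0,"tz":0,"wx":0,"wy":0,"wz":0},{"tx":0,"ty":0,"tz":0,"wx":0,"wy":0,"wz":0},{"tx":0,"ty":0,"tz":0,"wx":0,"wy":0,"wz":0},{"tx":0,"ty":0,"tz":0,"wx":0,"wy":0,"wz":0},{"tx":0,"ty":0,"tz":0,"wx":0,"wy":0,"wz":0}]' --claw 0.008

```text
time: 4.3
position: [0.6268, 0.067, 0.0067]
eef_rot: [[1.0, 0.001, 0.0], [0.001, -1.0, 0.0], [0.0, -0.0, -1.0]]
ft_force: [0.9, 0.4, 0.6]
gripper_width: 0.0157
finger_force: 12.0
```

Lid s is gripped at a TCP height of 6.7 mm. Lifting and carrying it to just short of crucible s, so the camera can see the rim.

Call:
send_rows --commands '[{"tx":0,"ty":0,"tz":0.01,"wx":0,"wy":0,"wz":0},{"tx":0,"ty":0,"tz":0.025,"wx":0,"wy":0,"wz":0},{"tx":0,"ty":0,"tz":0.035,"wx":0,"wy":0,"wz":0},{"tx":-0.014,"ty":0.016,"tz":0.03,"wx":0,"wy":0,"wz":0},{"tx":-0.027,"ty":0.03,"tz":0,"wx":0,"wy":0,"wz":0},{"tx":-0.027,"ty":0.03,"tz":0,"wx":0,"wy":0,"wz":0},{"tx":-0.027,"ty":0.03,"tz":0,"wx":0,"wy":0,"wz":0},{"tx":-0.027,"ty":0.03,"tz":0,"wx":0,"wy":0,"wz":0},{"tx":-0.027,"ty":0.03,"tz":0,"wx":0,"wy":0,"wz":0},{"tx":-0.027,"ty":0.03,"tz":0,"wx":0,"wy":0,"wz":0},{"tx":-0.027,"ty":0.03,"tz":0,"wx":0,"wy":0,"wz":0},{"tx":-0.027,"ty":0.03,"tz":0,"wx":0,"wy":0,"wz":0},{"tx":-0.022,"ty":0.025,"tz":0,"wx":0,"wy":0,"wz":0},{"tx":-0.007,"ty":0.008,"tz":0,"wx":0,"wy":0,"wz":0},{"tx":0,"ty":0,"tz":0,"wx":0,"wy":0,"wz":0},{"tx":0,"ty":0,"tz":0,"wx":0,"wy":0,"wz":0},{"tx":0,"ty":0,"tz":0,"wx":0,"wy":0,"wz":0}]'

```text
time: 6.0
position: [0.3693, 0.3542, 0.1066]
eef_rot: [[1.0, -0.002, 0.001], [-0.002, -1.0, -0.001], [0.001, 0.001, -1.0]]
ft_force: [0.6, -0.3, 0.0]
gripper_width: 0.0154
finger_force: 12.0
```

```bash
python3 -c "
from h import *
blobs('w4',[.005,.026,.038],80)"
```

```text
px [312. 349.] z 0.005 xy [0.71   0.3705] d 1.0708 res 0.0153
px [312. 349.] z 0.026 xy [0.6883 0.3691] d 0.9853 res 0.0141
px [312. 349.] z 0.038 xy [0.6759 0.3683] d 0.9364 res 0.0134
px [357. 305.] z 0.005 xy [0.2597 0.3359] d 0.0721 res 0.0082
px [357. 305.] z 0.026 xy [0.2739 0.3373] d 0.0663 res 0.0076
px [357. 305.] z 0.038 xy [0.2821 0.3381] d 0.063 res 0.0072
px [285. 305.] z 0.005 xy [0.2605 0.3647] d 0.075 res 0.0074
px [285. 305.] z 0.026 xy [0.2747 0.3638] d 0.069 res 0.0068
px [285. 305.] z 0.038 xy [0.2828 0.3633] d 0.0656 res 0.0065
px [321. 261.] z 0.005 xy [0.3134 0.3533] d 0.0292 res 0.0015
px [321. 261.] z 0.026 xy [0.3233 0.3533] d 0.0268 res 0.0014
px [321. 261.] z 0.038 xy [0.329  0.3533] d 0.0255 res 0.0013
px [318. 225.] z 0.005 xy [0.3424 0.3526] d 0.0439 res 0.01
px [318. 225.] z 0.026 xy [0.3501 0.3527] d 0.0404 res 0.0092
px [318. 225.] z 0.038 xy [0.3544 0.3527] d 0.0384 res 0.0088
px [464. 164.] z 0.005 xy [0.4043 0.2188] d 0.0727 res 0.0003
px [464. 164.] z 0.026 xy [0.407  0.2295] d 0.0669 res 0.0003
px [464. 164.] z 0.038 xy [0.4085 0.2356] d 0.0636 res 0.0003
px [316. 116.] z 0.005 xy [0.443  0.3579] d 0.0323 res 0.0007
px [316. 116.] z 0.026 xy [0.4426 0.3575] d 0.0298 res 0.0006
px [316. 116.] z 0.038 xy [0.4424 0.3573] d 0.0283 res 0.0006
px [465.  62.] z 0.005 xy [0.5019 0.2204] d 0.0607 res 0.0005
px [465.  62.] z 0.026 xy [0.4968 0.231 ] d 0.0558 res 0.0004
px [465.  62.] z 0.038 xy [0.4939 0.237 ] d 0.0531 res 0.0004
6.05 [0.3692 0.3544 0.1066]
```

View pics/w4.png

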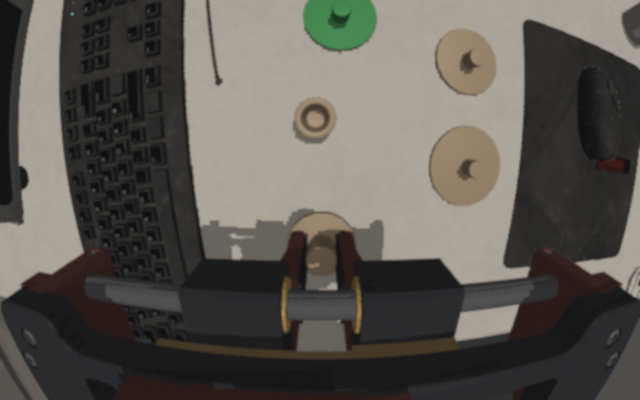

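Crucible s is at (315,118) → (0.4426, 0.3575). The held lid hangs level. Moving over and lowering.

Call:
send_rows --commands '[{"tx":0.015,"ty":0.001,"tz":0,"wx":0,"wy":0,"wz":0},{"tx":0.025,"ty":0.001,"tz":0,"wx":0,"wy":0,"wz":0},{"tx":0.024,"ty":0.0011,"tz":-0.005,"wx":0,"wy":0,"wz":0},{"tx":0.009,"ty":0,"tz":-0.015,"wx":0,"wy":0,"wz":0},{"tx":0,"ty":0,"tz":-0.02,"wx":0,"wy":0,"wz":0},{"tx":0,"ty":0,"tz":-0.015,"wx":0,"wy":0,"wz":0},{"tx":0,"ty":0,"tz":-0.01,"wx":0,"wy":0,"wz":0},{"tx":0,"ty":0,"tz":-0.005,"wx":0,"wy":0,"wz":0},{"tx":0,"ty":0,"tz":0,"wx":0,"wy":0,"wz":0},{"tx":0,"ty":0,"tz":0,"wx":0,"wy":0,"wz":0},{"tx":0,"ty":0,"tz":0,"wx":0,"wy":0,"wz":0}]'

```text
time: 7.15
position: [0.4411, 0.3596, 0.0375]
eef_rot: [[1.0, 0.001, 0.001], [0.001, -1.0, 0.001], [0.001, -0.001, -1.0]]
ft_force: [0.5, 0.2, 0.5]
gripper_width: 0.0155
finger_force: 12.0
```

Call:
send_rows --commands '[{"tx":0.001,"ty":-0.0015,"tz":-0.001,"wx":0,"wy":0,"wz":0},{"tx":0,"ty":0,"tz":-0.001,"wx":0,"wy":0,"wz":0},{"tx":0,"ty":0,"tz":-0.001,"wx":0,"wy":0,"wz":0},{"tx":0,"ty":0,"tz":-0.001,"wx":0,"wy":0,"wz":0},{"tx":0,"ty":0,"tz":0,"wx":0,"wy":0,"wz":0},{"tx":0,"ty":0,"tz":0,"wx":0,"wy":0,"wz":0}]'

```text
time: 7.75
position: [0.442, 0.3576, 0.0334]
eef_rot: [[1.0, 0.001, 0.001], [0.001, -1.0, -0.0], [0.001, 0.0, -1.0]]
ft_force: [-1.2, -1.3, 6.8]
gripper_width: 0.0155
finger_force: 12.0
```

Contact was felt at about 7 N. Releasing slowly and rising.

Call:
send_rows --commands '[{"tx":0,"ty":0,"tz":0,"wx":0,"wy":0,"wz":0},{"tx":0,"ty":0,"tz":0,"wx":0,"wy":0,"wz":0},{"tx":0,"ty":0,"tz":0,"wx":0,"wy":0,"wz":0},{"tx":0,"ty":0,"tz":0,"wx":0,"wy":0,"wz":0}]' --claw 0.036

```text
time: 8.15
position: [0.4417, 0.3575, 0.0325]
eef_rot: [[1.0, 0.001, -0.0], [0.001, -1.0, -0.0], [-0.0, 0.0, -1.0]]
ft_force: [0.0, 0.2, -0.6]
gripper_width: 0.0362
finger_force: 0.0
```

Call:
send_rows --commands '[{"tx":0,"ty":0,"tz":0.01,"wx":0,"wy":0,"wz":0},{"tx":0,"ty":0,"tz":0.025,"wx":0,"wy":0,"wz":0},{"tx":0,"ty":0,"tz":0.035,"wx":0,"wy":0,"wz":0},{"tx":-0.03,"ty":0,"tz":0.02,"wx":0,"wy":0,"wz":0},{"tx":-0.03,"ty":0,"tz":0,"wx":0,"wy":0,"wz":0},{"tx":-0.01,"ty":0,"tz":0,"wx":0,"wy":0,"wz":0},{"tx":0,"ty":0,"tz":0,"wx":0,"wy":0,"wz":0}]'

```text
time: 8.85
position: [0.3707, 0.3577, 0.1231]
eef_rot: [[1.0, 0.003, 0.0], [0.003, -1.0, -0.0], [0.0, 0.0, -1.0]]
ft_force: [0.1, -0.5, -0.4]
gripper_width: 0.0356
finger_force: 0.0
```

```bash
python3 -c "
from h import *
blobs('w5',[.031],80)
f=cv2.imread('pics/w5.png');cv2.imwrite('pics/w5c.png',cv2.resize(f[60:220,220:420],None,fx=3,fy=3))"
```

```text
px [356. 349.] z 0.031 xy [0.7299 0.3337] d 1.085 res 0.0168
px [396. 308.] z 0.031 xy [0.2662 0.3001] d 0.0665 res 0.0076
px [246. 301.] z 0.031 xy [0.2673 0.42  ] d 0.0611 res 0.0085
px [459. 164.] z 0.031 xy [0.4076 0.2316] d 0.0657 res 0.0003
px [317. 128.] z 0.031 xy [0.4415 0.3563] d 0.0353 res 0.0026
px [464.  64.] z 0.031 xy [0.496 0.233] d 0.0548 res 0.0004
8.9 [0.3721 0.3575 0.1229]
```

View pics/w5c.png

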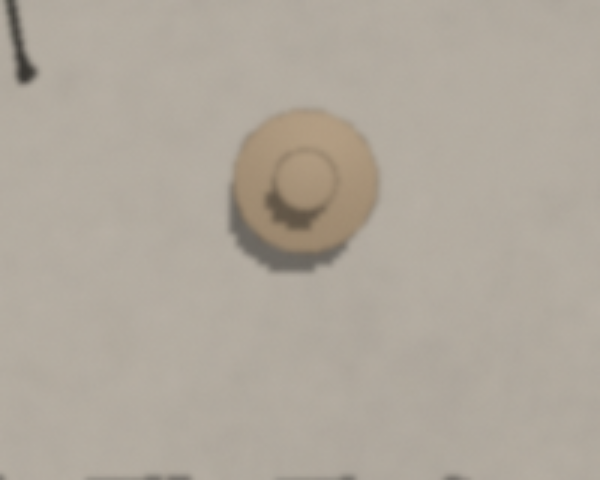

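Lid s lies flat and concentric on crucible s. Next is lid m at about (0.4925, -0.1385).

Call:
send_rows --commands '[{"tx":0.005,"ty":-0.018,"tz":0,"wx":0,"wy":0,"wz":0},{"tx":0.0087,"ty":-0.0354,"tz":0,"wx":0,"wy":0,"wz":0},{"tx":0.0087,"ty":-0.0354,"tz":0,"wx":0,"wy":0,"wz":0},{"tx":0.0087,"ty":-0.0354,"tz":0,"wx":0,"wy":0,"wz":0},{"tx":0.0087,"ty":-0.0354,"tz":0,"wx":0,"wy":0,"wz":0},{"tx":0.0087,"ty":-0.0354,"tz":0,"wx":0,"wy":0,"wz":0},{"tx":0.0087,"ty":-0.0354,"tz":0,"wx":0,"wy":0,"wz":0},{"tx":0.0087,"ty":-0.0354,"tz":0,"wx":0,"wy":0,"wz":0},{"tx":0.0087,"ty":-0.0354,"tz":0,"wx":0,"wy":0,"wz":0},{"tx":0.0087,"ty":-0.0354,"tz":0,"wx":0,"wy":0,"wz":0},{"tx":0.0087,"ty":-0.0354,"tz":0,"wx":0,"wy":0,"wz":0},{"tx":0.0087,"ty":-0.0354,"tz":0,"wx":0,"wy":0,"wz":0},{"tx":0.0087,"ty":-0.0354,"tz":-0.01,"wx":0,"wy":0,"wz":0},{"tx":0.0087,"ty":-0.0354,"tz":-0.02,"wx":0,"wy":0,"wz":0},{"tx":0.004,"ty":-0.018,"tz":-0.02,"wx":0,"wy":0,"wz":0},{"tx":0,"ty":0,"tz":-0.01,"wx":0,"wy":0,"wz":0},{"tx":0,"ty":0,"tz":0,"wx":0,"wy":0,"wz":0},{"tx":0,"ty":0,"tz":0,"wx":0,"wy":0,"wz":0}]'

```text
time: 10.7
position: [0.4941, -0.1377, 0.0627]
eef_rot: [[1.0, 0.002, -0.0], [0.002, -1.0, 0.001], [-0.0, -0.001, -1.0]]
ft_force: [0.1, 0.8, -0.1]
gripper_width: 0.036
finger_force: 0.0
```

```bash
python3 -c "
from h import *
blobs('w6',[.005],300)"
```

```text
px [358. 348.] z 0.005 xy [ 0.8101 -0.1587] d 0.931 res 0.013
px [395. 300.] z 0.005 xy [ 0.4151 -0.195 ] d 0.0503 res 0.0089
px [246. 305.] z 0.005 xy [ 0.415  -0.0841] d 0.0503 res 0.0083
px [ 27. 266.] z 0.005 xy [0.4035 0.213 ] d 0.0765 res 0.0038
px [321. 216.] z 0.005 xy [ 0.4943 -0.1399] d 0.0487 res 0.0006
px [ 15. 205.] z 0.005 xy [0.5036 0.2156] d 0.0621 res 0.0047
px [400.  42.] z 0.005 xy [ 0.643  -0.2013] d 0.0766 res 0.0113
10.75 [ 0.4944 -0.1376  0.0632]
```

Call:
send_rows --commands '[{"tx":0,"ty":-0.0022,"tz":-0.01,"wx":0,"wy":0,"wz":0},{"tx":0,"ty":0,"tz":-0.015,"wx":0,"wy":0,"wz":0},{"tx":0,"ty":0,"tz":-0.015,"wx":0,"wy":0,"wz":0},{"tx":0,"ty":0,"tz":-0.01,"wx":0,"wy":0,"wz":0},{"tx":0,"ty":0,"tz":-0.0055,"wx":0,"wy":0,"wz":0},{"tx":0,"ty":0,"tz":0,"wx":0,"wy":0,"wz":0},{"tx":0,"ty":0,"tz":0,"wx":0,"wy":0,"wz":0}]'

```text
time: 11.45
position: [0.4942, -0.1408, 0.0075]
eef_rot: [[1.0, 0.001, 0.001], [0.001, -1.0, -0.0], [0.001, 0.0, -1.0]]
ft_force: [-0.6, 0.2, -0.4]
gripper_width: 0.0356
finger_force: 0.0
```

Call:
send_rows --commands '[{"tx":0,"ty":0,"tz":0,"wx":0,"wy":0,"wz":0},{"tx":0,"ty":0,"tz":0,"wx":0,"wy":0,"wz":0},{"tx":0,"ty":0,"tz":0,"wx":0,"wy":0,"wz":0},{"tx":0,"ty":0,"tz":0,"wx":0,"wy":0,"wz":0},{"tx":0,"ty":0,"tz":0,"wx":0,"wy":0,"wz":0}]' --claw 0.008

```text
time: 11.95
position: [0.4941, -0.1409, 0.0075]
eef_rot: [[1.0, 0.001, 0.001], [0.001, -1.0, -0.0], [0.001, 0.0, -1.0]]
ft_force: [-0.3, -0.5, 4.2]
gripper_width: 0.0158
finger_force: 12.0
```

Lid m is gripped. Lifting it and turning the wrist 90° so the camera looks toward crucible m.

Call:
send_rows --commands '[{"tx":0,"ty":0,"tz":0.01,"wx":0,"wy":0,"wz":0},{"tx":0,"ty":0,"tz":0.025,"wx":0,"wy":0,"wz":0},{"tx":0,"ty":0,"tz":0.035,"wx":0,"wy":0,"wz":0},{"tx":0,"ty":0,"tz":0.025,"wx":0,"wy":0,"wz":-0.06},{"tx":-0.008,"ty":-0.004,"tz":0.005,"wx":0,"wy":0,"wz":-0.12},{"tx":-0.008,"ty":-0.004,"tz":0,"wx":0,"wy":0,"wz":-0.12},{"tx":-0.008,"ty":-0.004,"tz":0,"wx":0,"wy":0,"wz":-0.12},{"tx":-0.008,"ty":-0.004,"tz":0,"wx":0,"wy":0,"wz":-0.12},{"tx":-0.008,"ty":-0.004,"tz":0,"wx":0,"wy":0,"wz":-0.12},{"tx":-0.008,"ty":-0.004,"tz":0,"wx":0,"wy":0,"wz":-0.12},{"tx":-0.008,"ty":-0.004,"tz":0,"wx":0,"wy":0,"wz":-0.12},{"tx":-0.008,"ty":-0.004,"tz":0,"wx":0,"wy":0,"wz":-0.12},{"tx":-0.008,"ty":-0.004,"tz":0,"wx":0,"wy":0,"wz":-0.12},{"tx":-0.008,"ty":-0.004,"tz":0,"wx":0,"wy":0,"wz":-0.12},{"tx":-0.008,"ty":-0.004,"tz":0,"wx":0,"wy":0,"wz":-0.12},{"tx":-0.006,"ty":-0.004,"tz":0,"wx":0,"wy":0,"wz":-0.12},{"tx":0,"ty":0,"tz":0,"wx":0,"wy":0,"wz":-0.06},{"tx":0,"ty":0,"tz":0,"wx":0,"wy":0,"wz":0},{"tx":0,"ty":0,"tz":0,"wx":0,"wy":0,"wz":0}]'

```text
time: 13.85
position: [0.4, -0.1887, 0.1075]
eef_rot: [[0.014, -1.0, 0.0], [-1.0, -0.014, 0.0], [-0.0, -0.0, -1.0]]
ft_force: [0.2, -0.3, -0.2]
gripper_width: 0.0158
finger_force: 12.0
```

```bash
python3 -c "
from h import *
blobs('w7',[.032],150)
print(bot.observe()['qpos'])"
```

```text
px [357. 300.] z 0.032 xy [ 0.3981 -0.0979] d 0.0818 res 0.0058
px [320. 268.] z 0.032 xy [ 0.3991 -0.14  ] d 0.0321 res 0.0017
px [325. 224.] z 0.032 xy [ 0.3992 -0.162 ] d 0.0693 res 0.0016
px [ 83. 210.] z 0.032 xy [ 0.6422 -0.189 ] d 0.0702 res 0.001
px [364. 107.] z 0.032 xy [ 0.3703 -0.2756] d 0.0422 res 0.0004
13.9 [ 0.4001 -0.1887  0.1074]
[   7.65600607   15.06272211   10.95049098  126.57666575   -4.54895875
   38.69054152 -157.43160684]
```

Crucible m is at (364,107) → (0.3703, -0.2756). Moving over and lowering.

Call:
send_rows --commands '[{"tx":-0.006,"ty":-0.017,"tz":0,"wx":0,"wy":0,"wz":0},{"tx":-0.009,"ty":-0.027,"tz":0,"wx":0,"wy":0,"wz":0},{"tx":-0.009,"ty":-0.027,"tz":-0.005,"wx":0,"wy":0,"wz":0},{"tx":-0.0058,"ty":-0.0159,"tz":-0.015,"wx":0,"wy":0,"wz":0},{"tx":0,"ty":0,"tz":-0.02,"wx":0,"wy":0,"wz":0},{"tx":0,"ty":0,"tz":-0.015,"wx":0,"wy":0,"wz":0},{"tx":0,"ty":0,"tz":-0.008,"wx":0,"wy":0,"wz":0},{"tx":0,"ty":0,"tz":0,"wx":0,"wy":0,"wz":0},{"tx":0,"ty":0,"tz":0,"wx":0,"wy":0,"wz":0},{"tx":0,"ty":0,"tz":0,"wx":0,"wy":0,"wz":0}]'

```text
time: 14.9
position: [0.3707, -0.2759, 0.0449]
eef_rot: [[0.012, -1.0, 0.001], [-1.0, -0.012, -0.001], [0.001, -0.001, -1.0]]
ft_force: [-0.0, -0.1, 0.1]
gripper_width: 0.0156
finger_force: 12.0
```

Call:
send_rows --commands '[{"tx":0,"ty":0,"tz":-0.002,"wx":0,"wy":0,"wz":0},{"tx":0,"ty":0,"tz":-0.001,"wx":0,"wy":0,"wz":0},{"tx":0,"ty":0,"tz":-0.001,"wx":0,"wy":0,"wz":0},{"tx":0,"ty":0,"tz":-0.001,"wx":0,"wy":0,"wz":0},{"tx":0,"ty":0,"tz":0,"wx":0,"wy":0,"wz":0},{"tx":0,"ty":0,"tz":0,"wx":0,"wy":0,"wz":0}]'

```text
time: 15.5
position: [0.3703, -0.2759, 0.0398]
eef_rot: [[0.012, -1.0, 0.0], [-1.0, -0.012, 0.0], [-0.0, -0.0, -1.0]]
ft_force: [-2.8, 1.0, 9.7]
gripper_width: 0.0152
finger_force: 12.0
```

Contact made. Releasing, rising and backing off to check.

Call:
send_rows --commands '[{"tx":0,"ty":0,"tz":0,"wx":0,"wy":0,"wz":0},{"tx":0,"ty":0,"tz":0,"wx":0,"wy":0,"wz":0},{"tx":0,"ty":0,"tz":0,"wx":0,"wy":0,"wz":0},{"tx":0,"ty":0,"tz":0,"wx":0,"wy":0,"wz":0}]' --claw 0.036

```text
time: 15.9
position: [0.37, -0.2757, 0.039]
eef_rot: [[0.012, -1.0, -0.0], [-1.0, -0.012, 0.0], [-0.0, 0.0, -1.0]]
ft_force: [0.4, -0.0, -0.4]
gripper_width: 0.0357
finger_force: 0.0
```

Call:
send_rows --commands '[{"tx":0,"ty":0,"tz":0.01,"wx":0,"wy":0,"wz":0},{"tx":0,"ty":0,"tz":0.025,"wx":0,"wy":0,"wz":0},{"tx":0,"ty":0,"tz":0.03,"wx":0,"wy":0,"wz":0},{"tx":0.015,"ty":0.03,"tz":0.02,"wx":0,"wy":0,"wz":0},{"tx":0.015,"ty":0.03,"tz":0,"wx":0,"wy":0,"wz":0},{"tx":0.01,"ty":0.01,"tz":0,"wx":0,"wy":0,"wz":0},{"tx":0,"ty":0,"tz":0,"wx":0,"wy":0,"wz":0}]'

```text
time: 16.6
position: [0.4115, -0.2044, 0.1246]
eef_rot: [[0.015, -1.0, 0.001], [-1.0, -0.015, 0.0], [-0.0, -0.001, -1.0]]
ft_force: [0.1, -0.3, 0.2]
gripper_width: 0.0361
finger_force: 0.0
```

```bash
python3 -c "
from h import *
blobs('w8',[.037],150)
f=cv2.imread('pics/w8.png');cv2.imwrite('pics/w8c.png',cv2.resize(f[40:220,260:460],None,fx=3,fy=3))"
```

```text
px [243. 312.] z 0.037 xy [ 0.4443 -0.0999] d 0.0949 res 0.0035
px [397. 299.] z 0.037 xy [ 0.3623 -0.1044] d 0.0752 res 0.0062
px [104. 215.] z 0.037 xy [ 0.6365 -0.1901] d 0.0685 res 0.0031
px [378. 126.] z 0.037 xy [ 0.3693 -0.2766] d 0.048 res 0.0013
16.65 [ 0.4102 -0.2058  0.1243]
```

View pics/w8c.png

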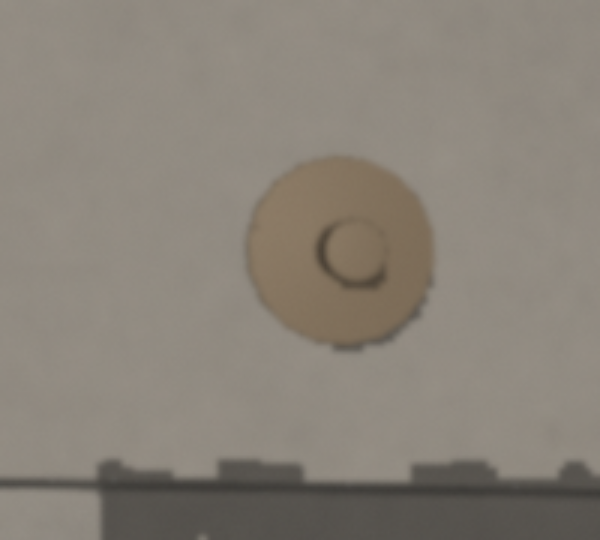

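Lid m lies flat and concentric. Next is lid l, the buff one, at about (0.502, 0.220). I'll unwind the wrist on the way.

Call:
send_rows --commands '[{"tx":0.004,"ty":0.015,"tz":0,"wx":0,"wy":0,"wz":0.1},{"tx":0.0073,"ty":0.034,"tz":0,"wx":0,"wy":0,"wz":0.13},{"tx":0.0073,"ty":0.034,"tz":0,"wx":0,"wy":0,"wz":0.13},{"tx":0.0073,"ty":0.034,"tz":0,"wx":0,"wy":0,"wz":0.13},{"tx":0.0073,"ty":0.034,"tz":0,"wx":0,"wy":0,"wz":0.13},{"tx":0.0073,"ty":0.034,"tz":0,"wx":0,"wy":0,"wz":0.13},{"tx":0.0073,"ty":0.034,"tz":0,"wx":0,"wy":0,"wz":0.13},{"tx":0.0073,"ty":0.034,"tz":0,"wx":0,"wy":0,"wz":0.13},{"tx":0.0073,"ty":0.034,"tz":0,"wx":0,"wy":0,"wz":0.13},{"tx":0.0073,"ty":0.034,"tz":0,"wx":0,"wy":0,"wz":0.13},{"tx":0.0073,"ty":0.034,"tz":0,"wx":0,"wy":0,"wz":0.13},{"tx":0.0073,"ty":0.034,"tz":-0.01,"wx":0,"wy":0,"wz":0.12},{"tx":0.0072,"ty":0.034,"tz":-0.02,"wx":0,"wy":0,"wz":0.035},{"tx":0,"ty":0.004,"tz":-0.02,"wx":0,"wy":0,"wz":0},{"tx":0,"ty":0,"tz":-0.012,"wx":0,"wy":0,"wz":0},{"tx":0,"ty":0,"tz":0,"wx":0,"wy":0,"wz":0},{"tx":0,"ty":0,"tz":0,"wx":0,"wy":0,"wz":0},{"tx":0,"ty":0,"tz":0,"wx":0,"wy":0,"wz":0}]'

```text
time: 18.45
position: [0.5024, 0.2201, 0.063]
eef_rot: [[1.0, -0.006, 0.001], [-0.006, -1.0, -0.0], [0.001, 0.0, -1.0]]
ft_force: [-0.1, 0.2, 0.3]
gripper_width: 0.036
finger_force: 0.0
```

```bash
python3 -c "
from h import *
blobs('w9',[.005,.038],300)"
```

```text
px [355. 345.] z 0.005 xy [0.2813 0.1929] d 0.2847 res 0.0587
px [355. 345.] z 0.038 xy [0.3249 0.1968] d 0.2419 res 0.0499
px [396. 302.] z 0.005 xy [0.4219 0.166 ] d 0.0545 res 0.0083
px [396. 302.] z 0.038 xy [0.4444 0.1739] d 0.0463 res 0.0071
px [246. 303.] z 0.005 xy [0.4233 0.2754] d 0.0502 res 0.0089
px [246. 303.] z 0.038 xy [0.4456 0.2668] d 0.0426 res 0.0075
px [323. 213.] z 0.005 xy [0.5034 0.2192] d 0.0606 res 0.0014
px [323. 213.] z 0.038 xy [0.5136 0.2191] d 0.0515 res 0.0012
px [311.  47.] z 0.005 xy [0.6314 0.227 ] d 0.0641 res 0.0004
px [311.  47.] z 0.038 xy [0.6223 0.2258] d 0.0545 res 0.0004
18.5 [0.5024 0.2204 0.0631]
```

Call:
send_rows --commands '[{"tx":0.0006,"ty":-0.001,"tz":-0.01,"wx":0,"wy":0,"wz":0},{"tx":0,"ty":0,"tz":-0.015,"wx":0,"wy":0,"wz":0},{"tx":0,"ty":0,"tz":-0.015,"wx":0,"wy":0,"wz":0},{"tx":0,"ty":0,"tz":-0.01,"wx":0,"wy":0,"wz":0},{"tx":0,"ty":0,"tz":-0.0055,"wx":0,"wy":0,"wz":0},{"tx":0,"ty":0,"tz":0,"wx":0,"wy":0,"wz":0},{"tx":0,"ty":0,"tz":0,"wx":0,"wy":0,"wz":0}]'

```text
time: 19.2
position: [0.5021, 0.2204, 0.0063]
eef_rot: [[1.0, -0.004, -0.0], [-0.004, -1.0, -0.0], [-0.0, 0.0, -1.0]]
ft_force: [0.4, 0.4, -0.8]
gripper_width: 0.0361
finger_force: 0.0
```

Call:
send_rows --commands '[{"tx":0,"ty":0,"tz":0,"wx":0,"wy":0,"wz":0},{"tx":0,"ty":0,"tz":0,"wx":0,"wy":0,"wz":0},{"tx":0,"ty":0,"tz":0,"wx":0,"wy":0,"wz":0},{"tx":0,"ty":0,"tz":0,"wx":0,"wy":0,"wz":0},{"tx":0,"ty":0,"tz":0,"wx":0,"wy":0,"wz":0}]' --claw 0.008

```text
time: 19.7
position: [0.5022, 0.2203, 0.0067]
eef_rot: [[1.0, -0.004, 0.0], [-0.004, -1.0, 0.0], [0.0, -0.0, -1.0]]
ft_force: [0.8, -0.2, 0.2]
gripper_width: 0.0156
finger_force: 12.0
```

Call:
send_rows --commands '[{"tx":0,"ty":0,"tz":0.01,"wx":0,"wy":0,"wz":0},{"tx":0,"ty":0,"tz":0.025,"wx":0,"wy":0,"wz":0},{"tx":0,"ty":0,"tz":0.035,"wx":0,"wy":0,"wz":0},{"tx":0.01,"ty":0.002,"tz":0.03,"wx":0,"wy":0,"wz":0},{"tx":0.02,"ty":0.002,"tz":0,"wx":0,"wy":0,"wz":0},{"tx":0.01,"ty":0.001,"tz":0,"wx":0,"wy":0,"wz":0},{"tx":0,"ty":0,"tz":0,"wx":0,"wy":0,"wz":0},{"tx":0,"ty":0,"tz":0,"wx":0,"wy":0,"wz":0},{"tx":0,"ty":0,"tz":0,"wx":0,"wy":0,"wz":0}]'

```text
time: 20.6
position: [0.5407, 0.225, 0.1058]
eef_rot: [[1.0, -0.004, -0.002], [-0.004, -1.0, -0.001], [-0.002, 0.001, -1.0]]
ft_force: [0.2, -0.1, -0.9]
gripper_width: 0.0154
finger_force: 12.0
```

```bash
python3 -c "
from h import *
blobs('w10',[.038],300)"
```

```text
px [359. 344.] z 0.038 xy [0.3631 0.1858] d 0.1782 res 0.0578
px [285. 305.] z 0.038 xy [0.4537 0.2409] d 0.06 res 0.0069
px [322. 268.] z 0.038 xy [0.491  0.2224] d 0.0364 res 0.0049
px [320. 220.] z 0.038 xy [0.515  0.2234] d 0.0855 res 0.0019
px [318. 106.] z 0.038 xy [0.6225 0.2259] d 0.0538 res 0.0005
20.65 [0.5409 0.2251 0.1059]
```

Call:
send_rows --commands '[{"tx":0.015,"ty":0.0008,"tz":0,"wx":0,"wy":0,"wz":0},{"tx":0.025,"ty":0,"tz":0,"wx":0,"wy":0,"wz":0},{"tx":0.025,"ty":0,"tz":-0.005,"wx":0,"wy":0,"wz":0},{"tx":0.0159,"ty":0,"tz":-0.01,"wx":0,"wy":0,"wz":0},{"tx":0,"ty":0,"tz":-0.02,"wx":0,"wy":0,"wz":0},{"tx":0,"ty":0,"tz":-0.015,"wx":0,"wy":0,"wz":0},{"tx":0,"ty":0,"tz":-0.007,"wx":0,"wy":0,"wz":0},{"tx":0,"ty":0,"tz":0,"wx":0,"wy":0,"wz":0},{"tx":0,"ty":0,"tz":0,"wx":0,"wy":0,"wz":0},{"tx":0,"ty":0,"tz":0,"wx":0,"wy":0,"wz":0}]'

```text
time: 21.65
position: [0.6235, 0.2264, 0.0507]
eef_rot: [[1.0, -0.004, 0.001], [-0.004, -1.0, 0.001], [0.001, -0.001, -1.0]]
ft_force: [-0.1, 0.6, -1.0]
gripper_width: 0.0156
finger_force: 12.0
```

Call:
send_rows --commands '[{"tx":-0.0015,"ty":-0.0004,"tz":-0.002,"wx":0,"wy":0,"wz":0},{"tx":0,"ty":0,"tz":-0.0015,"wx":0,"wy":0,"wz":0},{"tx":0,"ty":0,"tz":-0.001,"wx":0,"wy":0,"wz":0},{"tx":0,"ty":0,"tz":-0.001,"wx":0,"wy":0,"wz":0},{"tx":0,"ty":0,"tz":0,"wx":0,"wy":0,"wz":0},{"tx":0,"ty":0,"tz":0,"wx":0,"wy":0,"wz":0}]'

```text
time: 22.25
position: [0.6216, 0.2256, 0.0447]
eef_rot: [[1.0, -0.004, 0.0], [-0.004, -1.0, -0.0], [0.0, 0.0, -1.0]]
ft_force: [-1.4, -0.2, 5.7]
gripper_width: 0.0159
finger_force: 12.0
```

Call:
send_rows --commands '[{"tx":0,"ty":0,"tz":0,"wx":0,"wy":0,"wz":0},{"tx":0,"ty":0,"tz":0,"wx":0,"wy":0,"wz":0},{"tx":0,"ty":0,"tz":0,"wx":0,"wy":0,"wz":0},{"tx":0,"ty":0,"tz":0,"wx":0,"wy":0,"wz":0}]' --claw 0.036

```text
time: 22.65
position: [0.6215, 0.2256, 0.044]
eef_rot: [[1.0, -0.004, -0.0], [-0.004, -1.0, -0.0], [-0.0, 0.0, -1.0]]
ft_force: [-0.8, -0.3, 0.2]
gripper_width: 0.0355
finger_force: 0.0
```

Call:
send_rows --commands '[{"tx":0,"ty":0,"tz":0.01,"wx":0,"wy":0,"wz":0},{"tx":0,"ty":0,"tz":0.025,"wx":0,"wy":0,"wz":0},{"tx":0,"ty":0,"tz":0.03,"wx":0,"wy":0,"wz":0},{"tx":-0.03,"ty":0,"tz":0.02,"wx":0,"wy":0,"wz":0},{"tx":-0.03,"ty":0,"tz":0,"wx":0,"wy":0,"wz":0},{"tx":-0.02,"ty":0,"tz":0,"wx":0,"wy":0,"wz":0},{"tx":0,"ty":0,"tz":0,"wx":0,"wy":0,"wz":0}]'

```text
time: 23.35
position: [0.5393, 0.2262, 0.1302]
eef_rot: [[1.0, -0.002, -0.0], [-0.002, -1.0, -0.0], [-0.0, 0.0, -1.0]]
ft_force: [0.7, 0.8, -1.0]
gripper_width: 0.0365
finger_force: 0.0
```

```bash
python3 -c "
from h import *
blobs('w11',[.043],150)
f=cv2.imread('pics/w11.png');cv2.imwrite('pics/w11c.png',cv2.resize(f[40:220,220:420],None,fx=3,fy=3))"
```

```text
px [364. 347.] z 0.043 xy [0.9494 0.1986] d 1.1743 res 0.0131
px [332. 329.] z 0.043 xy [0.4294 0.2187] d 0.0567 res 0.0059
px [396. 303.] z 0.043 xy [0.4401 0.1633] d 0.0573 res 0.0108
px [246. 301.] z 0.043 xy [0.4401 0.2829] d 0.0618 res 0.0078
px [635. 136.] z 0.043 xy [ 0.6327 -0.183 ] d 0.0615 res 0.0011
px [314. 122.] z 0.043 xy [0.6206 0.2246] d 0.0587 res 0.0014
23.4 [0.5412 0.2259 0.1301]
```

View pics/w11c.png

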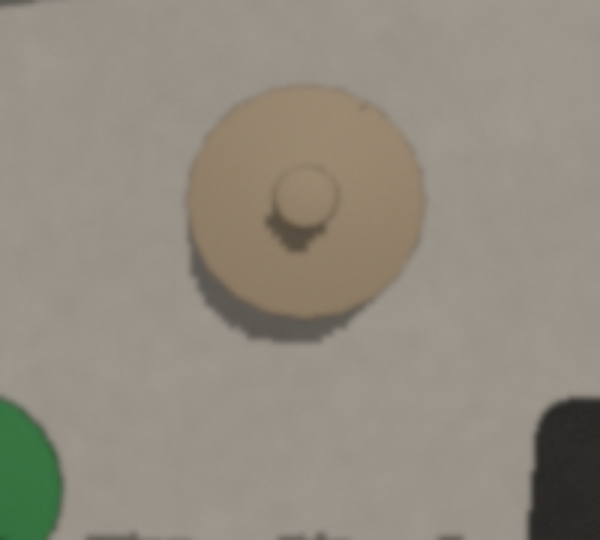

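Lid l is flat and centred. Next is lid xl.

Call:
send_rows --commands '[{"tx":-0.015,"ty":-0.001,"tz":0,"wx":0,"wy":0,"wz":0},{"tx":-0.03,"ty":-0.002,"tz":-0.01,"wx":0,"wy":0,"wz":0},{"tx":-0.03,"ty":-0.001,"tz":-0.02,"wx":0,"wy":0,"wz":0},{"tx":-0.03,"ty":-0.002,"tz":-0.02,"wx":0,"wy":0,"wz":0},{"tx":-0.025,"ty":-0.001,"tz":-0.012,"wx":0,"wy":0,"wz":0},{"tx":-0.006,"ty":0,"tz":-0.005,"wx":0,"wy":0,"wz":0},{"tx":0,"ty":0,"tz":0,"wx":0,"wy":0,"wz":0},{"tx":0,"ty":0,"tz":0,"wx":0,"wy":0,"wz":0},{"tx":0,"ty":0,"tz":0,"wx":0,"wy":0,"wz":0}]'

```text
time: 24.3
position: [0.4078, 0.2192, 0.0629]
eef_rot: [[1.0, -0.006, 0.002], [-0.006, -1.0, 0.001], [0.002, -0.001, -1.0]]
ft_force: [0.4, 0.1, 1.2]
gripper_width: 0.036
finger_force: 0.0
```

```bash
python3 -c "
from h import *
blobs('w12',[.005],300)"
```

```text
px [364. 349.] z 0.005 xy [0.6871 0.194 ] d 0.8611 res 0.0133
px [396. 305.] z 0.005 xy [0.3278 0.1624] d 0.05 res 0.0092
px [246. 306.] z 0.005 xy [0.3285 0.2721] d 0.0523 res 0.0085
px [328. 214.] z 0.005 xy [0.4051 0.2175] d 0.0723 res 0.0006
px [133. 181.] z 0.005 xy [0.4383 0.3743] d 0.0465 res 0.0038
24.35 [0.4074 0.2191 0.0628]
```

Call:
send_rows --commands '[{"tx":-0.0024,"ty":-0.0016,"tz":-0.01,"wx":0,"wy":0,"wz":0},{"tx":0,"ty":0,"tz":-0.015,"wx":0,"wy":0,"wz":0},{"tx":0,"ty":0,"tz":-0.015,"wx":0,"wy":0,"wz":0},{"tx":0,"ty":0,"tz":-0.01,"wx":0,"wy":0,"wz":0},{"tx":0,"ty":0,"tz":-0.0055,"wx":0,"wy":0,"wz":0},{"tx":0,"ty":0,"tz":0,"wx":0,"wy":0,"wz":0},{"tx":0,"ty":0,"tz":0,"wx":0,"wy":0,"wz":0}]'

```text
time: 25.05
position: [0.4033, 0.2172, 0.0067]
eef_rot: [[1.0, -0.004, 0.0], [-0.004, -1.0, 0.0], [0.0, -0.0, -1.0]]
ft_force: [0.7, -1.6, 0.2]
gripper_width: 0.0359
finger_force: 0.0
```

Call:
send_rows --commands '[{"tx":0,"ty":0,"tz":0,"wx":0,"wy":0,"wz":0},{"tx":0,"ty":0,"tz":0,"wx":0,"wy":0,"wz":0},{"tx":0,"ty":0,"tz":0,"wx":0,"wy":0,"wz":0},{"tx":0,"ty":0,"tz":0,"wx":0,"wy":0,"wz":0},{"tx":0,"ty":0,"tz":0,"wx":0,"wy":0,"wz":0}]' --claw 0.008

```text
time: 25.55
position: [0.4034, 0.2172, 0.0069]
eef_rot: [[1.0, -0.004, 0.0], [-0.004, -1.0, 0.0], [0.0, -0.0, -1.0]]
ft_force: [-1.1, -0.3, 3.0]
gripper_width: 0.0157
finger_force: 12.0
```

Lid xl is gripped. Carrying it to just short of crucible xl.

Call:
send_rows --commands '[{"tx":0,"ty":0,"tz":0.01,"wx":0,"wy":0,"wz":0},{"tx":0,"ty":0,"tz":0.025,"wx":0,"wy":0,"wz":0},{"tx":0,"ty":0,"tz":0.035,"wx":0,"wy":0,"wz":0},{"tx":0.006,"ty":-0.015,"tz":0.03,"wx":0,"wy":0,"wz":0},{"tx":0.0115,"ty":-0.035,"tz":0.01,"wx":0,"wy":0,"wz":0},{"tx":0.0115,"ty":-0.035,"tz":0,"wx":0,"wy":0,"wz":0},{"tx":0.0115,"ty":-0.035,"tz":0,"wx":0,"wy":0,"wz":0},{"tx":0.0115,"ty":-0.035,"tz":0,"wx":0,"wy":0,"wz":0},{"tx":0.0115,"ty":-0.035,"tz":0,"wx":0,"wy":0,"wz":0},{"tx":0.0115,"ty":-0.035,"tz":0,"wx":0,"wy":0,"wz":0},{"tx":0.0115,"ty":-0.035,"tz":0,"wx":0,"wy":0,"wz":0},{"tx":0.0115,"ty":-0.035,"tz":0,"wx":0,"wy":0,"wz":0},{"tx":0.0115,"ty":-0.035,"tz":0,"wx":0,"wy":0,"wz":0},{"tx":0.0115,"ty":-0.035,"tz":0,"wx":0,"wy":0,"wz":0},{"tx":0.0115,"ty":-0.03,"tz":0,"wx":0,"wy":0,"wz":0},{"tx":0.005,"ty":-0.009,"tz":0,"wx":0,"wy":0,"wz":0},{"tx":0,"ty":0,"tz":0,"wx":0,"wy":0,"wz":0},{"tx":0,"ty":0,"tz":0,"wx":0,"wy":0,"wz":0},{"tx":0,"ty":0,"tz":0,"wx":0,"wy":0,"wz":0}]'

```text
time: 27.45
position: [0.5403, -0.1848, 0.1167]
eef_rot: [[1.0, -0.002, -0.001], [-0.002, -1.0, 0.001], [-0.001, -0.001, -1.0]]
ft_force: [0.5, 0.2, -1.7]
gripper_width: 0.0156
finger_force: 12.0
```

```bash
python3 -c "
from h import *
blobs('w13',[.044],300)"
```

```text
px [285. 306.] z 0.044 xy [ 0.4511 -0.1674] d 0.0589 res 0.0099
px [320. 264.] z 0.044 xy [ 0.4886 -0.1866] d 0.0382 res 0.0044
px [324. 217.] z 0.044 xy [ 0.5169 -0.1857] d 0.0989 res 0.0096
px [330.  87.] z 0.044 xy [ 0.6326 -0.1915] d 0.0658 res 0.0006
27.5 [ 0.5404 -0.185   0.1167]
```

Call:
send_rows --commands '[{"tx":0.015,"ty":-0.0025,"tz":0,"wx":0,"wy":0,"wz":0},{"tx":0.027,"ty":-0.002,"tz":0,"wx":0,"wy":0,"wz":0},{"tx":0.027,"ty":-0.002,"tz":-0.002,"wx":0,"wy":0,"wz":0},{"tx":0.0215,"ty":0,"tz":-0.01,"wx":0,"wy":0,"wz":0},{"tx":0,"ty":0,"tz":-0.02,"wx":0,"wy":0,"wz":0},{"tx":0,"ty":0,"tz":-0.02,"wx":0,"wy":0,"wz":0},{"tx":0,"ty":0,"tz":-0.0085,"wx":0,"wy":0,"wz":0},{"tx":0,"ty":0,"tz":0,"wx":0,"wy":0,"wz":0},{"tx":0,"ty":0,"tz":0,"wx":0,"wy":0,"wz":0},{"tx":0,"ty":0,"tz":0,"wx":0,"wy":0,"wz":0}]'

```text
time: 28.5
position: [0.6319, -0.1935, 0.0575]
eef_rot: [[1.0, -0.004, 0.002], [-0.004, -1.0, -0.0], [0.002, 0.0, -1.0]]
ft_force: [0.1, 0.2, 0.0]
gripper_width: 0.0157
finger_force: 12.0
```

Call:
send_rows --commands '[{"tx":0,"ty":0.0018,"tz":-0.002,"wx":0,"wy":0,"wz":0},{"tx":0,"ty":0,"tz":-0.002,"wx":0,"wy":0,"wz":0},{"tx":0,"ty":0,"tz":-0.0015,"wx":0,"wy":0,"wz":0},{"tx":0,"ty":0,"tz":-0.001,"wx":0,"wy":0,"wz":0},{"tx":0,"ty":0,"tz":0,"wx":0,"wy":0,"wz":0},{"tx":0,"ty":0,"tz":0,"wx":0,"wy":0,"wz":0}]'

```text
time: 29.1
position: [0.6317, -0.1913, 0.0512]
eef_rot: [[1.0, -0.004, 0.001], [-0.004, -1.0, 0.0], [0.001, -0.0, -1.0]]
ft_force: [-2.9, 0.9, 10.5]
gripper_width: 0.0155
finger_force: 12.0
```

Contact at the expected height. Releasing and backing away to inspect.

Call:
send_rows --commands '[{"tx":0,"ty":0,"tz":0,"wx":0,"wy":0,"wz":0},{"tx":0,"ty":0,"tz":0,"wx":0,"wy":0,"wz":0},{"tx":0,"ty":0,"tz":0,"wx":0,"wy":0,"wz":0},{"tx":0,"ty":0,"tz":0,"wx":0,"wy":0,"wz":0}]' --claw 0.036

```text
time: 29.5
position: [0.6317, -0.1912, 0.05]
eef_rot: [[1.0, -0.004, 0.001], [-0.004, -1.0, 0.0], [0.001, -0.0, -1.0]]
ft_force: [0.0, 1.6, 4.3]
gripper_width: 0.0357
finger_force: 2.1
```

Call:
send_rows --commands '[{"tx":0,"ty":0,"tz":0.01,"wx":0,"wy":0,"wz":0},{"tx":0,"ty":0,"tz":0.025,"wx":0,"wy":0,"wz":0},{"tx":0,"ty":0,"tz":0.03,"wx":0,"wy":0,"wz":0},{"tx":-0.03,"ty":0,"tz":0.03,"wx":0,"wy":0,"wz":0},{"tx":-0.03,"ty":0,"tz":0.03,"wx":0,"wy":0,"wz":0},{"tx":-0.03,"ty":0.01,"tz":0.02,"wx":0,"wy":0,"wz":0},{"tx":-0.03,"ty":0.03,"tz":0,"wx":0,"wy":0,"wz":0},{"tx":-0.02,"ty":0.02,"tz":0,"wx":0,"wy":0,"wz":0},{"tx":0,"ty":0,"tz":0,"wx":0,"wy":0,"wz":0},{"tx":0,"ty":0,"tz":0,"wx":0,"wy":0,"wz":0}]'

```text
time: 30.5
position: [0.4912, -0.132, 0.1952]
eef_rot: [[1.0, -0.004, 0.001], [-0.004, -1.0, -0.001], [0.001, 0.001, -1.0]]
ft_force: [-0.4, 0.1, 0.2]
gripper_width: 0.0359
finger_force: 0.0
```

```bash
python3 -c "
from h import *
blobs('w14',[.049],300)
a=cv2.imread('pics/w14.png')[0:240,180:640]
b=cams.camera('side')['frame'][120:360,200:420,::-1]
cv2.imwrite('pics/final.png',cv2.resize(np.hstack([a,b]),(800,283)))"
```

```text
px [368. 348.] z 0.049 xy [ 0.8548 -0.1668] d 1.2068 res 0.0192
px [395. 300.] z 0.049 xy [ 0.3523 -0.212 ] d 0.072 res 0.008
px [246. 302.] z 0.049 xy [ 0.3523 -0.0585] d 0.0731 res 0.0096
px [55. 99.] z 0.049 xy [0.6198 0.2119] d 0.0607 res 0.0029
30.55 [ 0.4917 -0.1325  0.1951]
```

View pics/final.png

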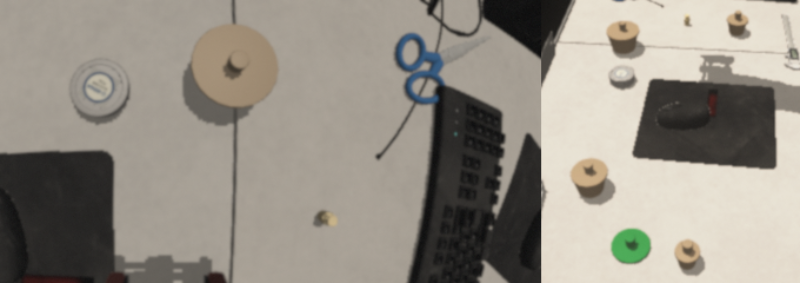

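All four lids are on in both views, and the tin and union are where they were. One enlarged side crop of xl and m to confirm they are level.

```bash
python3 -c "
from h import *
f=cams.camera('side')['frame'][:,:,::-1]
g=lambda u,v:cv2.resize(f[v-25:v+25,u-30:u+30],None,fx=6,fy=6,interpolation=cv2.INTER_CUBIC)
cv2.imwrite('pics/lv.png',np.vstack([np.hstack([g(269,150),g(366,140)]),np.hstack([g(240,268),g(323,335)])]))
c=cams.camera('wrist');h=cv2.cvtColor(c['frame'],cv2.COLOR_RGB2HSV);m=cv2.inRange(h[:120,330:430],(5,45,60),(25,255,255))
k=max(cv2.findContours(m,0,1)[0],key=cv2.contourArea)[:,0]+[330,0]
print(circ(np.array([wplane(c,*p,.049)[:2] for p in cv2.convexHull(k)[:,0].astype(float)])))"
```

```text
(array([ 0.63162251, -0.19233028]), np.float64(0.037833354118744625))
```

View pics/lv.png

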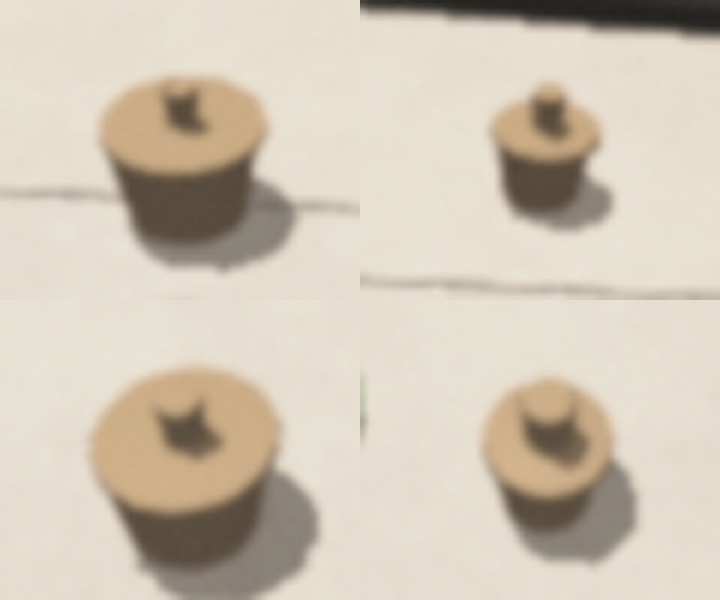

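All four lids lie flat. Lid xl measures (0.6316, -0.1923) with a 76 mm diameter, against a crucible centre of (0.6326, -0.1915).

```bash
python3 -c "
from station import job_done
print(job_done())"
```

```text
the job is handed in; nothing more can be done
None
```

All four lids are set flat and centred on their own crucibles, smallest to largest; the tin, brass fitting and green look-alike were left alone, and the job was handed in at about 31 s of the 104 s limit.

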